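Index the turntable with the circuit board

ROBOT

A 6-joint arm with a two-finger parallel gripper is mounted at the origin on a cart in front of the work surface, level with it; the furniture and walls round the work are solid. World frame = base frame: x ahead of the robot, y to its left, z up, the work surface at z = 0. Lengths are in m, angles in rad, forces in N, time in s.
With the tool pointing down it reaches from about 0.35 to 0.975 m from the base axis. Payload 4.9 kg.
Tool frame: the origin (TCP) lies midway between the tips of the shut fingers; the grasp point (between the pads) lies 19 mm behind it; z points along the fingers, y is the line along which they close (so a half turn about z gives the same grasp; the last joint's range is limited). The gripper opens to 85 mm and grips with 20 to 120 N. Pads are 22 mm wide; open, the fingers measure 114 mm over their backs; the gripper's body (76 mm by 85 mm) begins 54 mm behind the grasp point. The pads swing forward as they close: fully open they stand 13 mm farther back than shut.
Start: joints at [-1.387, 0.053, 1.613, -0, 1.476, -0.119], TCP at [0.186, -0.597, 0.231] pointing down, gripper open.
Joint ranges: [-3.01, 3.01], [-1.01, 2.22], [0.06, 2.58], [-1.02, 4.17], [0.09, 2.62], [-3.14, 3.14]. Speed limits (rad/s): [2.57, 2.57, 3.14, 3.14, 3.14, 3.14].

INTERFACE

Orientations are given as a unit quaternion [w, x, y, z].
In Python, from plant import state, grab_frame, camera_info, job_done, spot_in, masks_of, pinpoint gives the robot as it stands.
- The arm moves only by the shell command python3 -m handwheel 'ROWS' [OPENING]. ROWS is JSON, a list that holds one entry, the list of rows, each a list of 6 numbers: the shift along the world's x, y, z in m, then the turn, a rotation vector about the world's x, y, z in degrees. In form: [[[tx, ty, tz, ax, ay, az], ...]]. A call has 1 to 20 rows; each row shifts and turns the commanded pose from where the row before left it; what a row does not reach is not made up. A row lasts 1/12 s, in which the tool goes at most 41.7 mm and 7.16 degrees, less where a joint would pass 70% of its speed; a pose out of reach is approached as far as the arm can. A call is refused whole if a number of a shift passes 0.0417 or a number of a turn 7.16, either way. A call with a gripper value outside its range is refused whole. OPENING is the opening, from 0 (shut) to 1 (fully open), set as the call begins (- or left out, the last holds). The fingers move at their own pace and stop on an object; the grip force is fixed at half the most. Time passes only in rows, so rows that do not move let the fingers close. It gives the time, the measured TCP pose, the force, the opening and the grip force at its end, in the units of the state.
- state(): the state, without advancing time (a new reading comes with each control period).
- grab_frame(name): name is "side" or "top" or "wrist"; returns (picture, depth): 480x640x3 uint8, blue, green, red; 480x640 float32, m along the optical axis (not along the pixel's ray), 0 where there is no reading.
- camera_info(name): a dict with "fx", "fy", "cx", "cy" (pixels), "distortion" ([k1, k2, p1, p2, k3] as OpenCV has them; the pictures are not rectified), "T" (4x4, takes a point from camera to world coordinates). Camera axes: x right, y up, looking along -z (the intrinsics and any distortion apply to the point x, -y, -z); pixel columns grow to the right and rows downward; lengths in m; the calibration is good to about 2 mm. A picture is of the moment at which its call begins: read the wrist's pose just before it. camera_info takes no time and is no camera call; for the wrist camera it gives the pose at the moment of the call.
- job_done(): hands the job in; it is judged then, once.
Trained networks look in the newest picture that a camera, given by its name, has taken for a name from the list of things; names that differ only in an ending like _2 or _b are one class to them, and where a whole thing is asked for, a point or a joint stands for the part that bears it (a point fixed in the world has none). Each returns a list of dicts, best first, with "conf" (0 to 1); they miss things now and then, are a little off and sometimes report something else, mostly with a low value. They report only what shows in the picture. A call takes as long as a camera call.
- spot_in(camera, thing): "box" ([left, top, width, height] in pixels, round what is visible of it).
- masks_of(camera, thing): "region" (480x640 bool, what is visible of it) and "box" ([left, top, width, height] in pixels, round what is visible of it).
- pinpoint(camera, thing): "position" ([column, row] in pixels: a listed point, or the origin of a listed thing).
The state is a dict: "time": time; "joint_pos": joint angles; "joint_vel": joint speeds; "joint_efforts": joint torques, N m; "tool_pos": TCP position; "tool_rot": TCP orientation; "contact_force": force on the tool from outside, world axes, zero at the start; "ft_torque": the same for the moment, N m; "gripper_width": opening from 0.0 (shut) to 1.0 (fully open); "grasp_force": force on a finger pad.
Only numpy, scipy, OpenCV 4.12 (cv2) and the standard library are available. Lean on these libraries where they do the work, as an engineer would, in place of code of your own. Each camera call takes 0.05 s, during which the arm holds its last target. There are 200 camera calls.

TASK

Two small index turntables stand on the bench, one carrying a flat circuit board, the other a transformer. On the one with the circuit board, pull the bar-shaped knob in its middle straight up to unlock it, turn it counter-clockwise (seen from above) by a sixth of a turn until the board stands at the pointer tab on the base, push the knob fully back down so that it locks, and let go. Do not unlock or turn the turntable with the transformer.

Things in the scene. Friction and masses are not known exactly. Their poses are not given: they have to be found in the camera images.
- board_grip (a point): Knob to operate, in the middle of the turntable with the flat circuit board; it turns with the table. Upright black bar 48 long, 14 wide, 28 high (54 to 82 above the bench when pushed in) over a skirt 38 across. Point: on the axis, at mid-height of the bar (68 above the bench). x along the bar towards the board, z up; grip across the 14 mm width, along y.
- board_knob (a joint): Lift of that knob in m: 0 pushed fully in (locked), 0.016 pulled fully up (stop). The table turns freely once it is lifted 10 mm or more. Friction of about 2.5 N holds it at whatever height it is left, so it must be pushed down again.
- board_table (a joint): Turn of that table with knob and board, rad, counter-clockwise from above. Starts near 0; at 1.047 (60 degrees) the board stands at the pointer tab. Pushed in, the knob locks it with 0.18 rad of play either way at these two stations; between them it cannot go in. Turning takes 0.05 N m; stops at -0.22 and 1.27.
- board_tab (a point): Pointer tab of that turntable: dark steel, 12 wide, 20 high, on the edge of the fixed grey base (164 across) on the side roughly facing the robot; point 98 from the axis. The round aluminium table is 148 across, its top 32 above the bench. The circuit board (40 x 62 x 11 mm), held by clips, is centred 45 from the axis; its top is 43 above the bench, the clips' 46.
- coil_bar_end (a point): The other turntable, same build, carries a transformer (38 x 41 x 35 mm). Point near the end of its knob's bar, 22 mm from its axis towards the transformer, 68 mm above the bench. This knob stays pushed in and unturned.

How it is judged:
By the outcome, as a careful person would: the job done as asked, in the order asked, and still so for the second after the job is handed in, with the robot touching nothing.
It also fails if it takes over 38 s, if anything falls off the work surface, if the arm or the gripper's body presses on something with over 40 N, if the wrist force passes 120 N, or if a joint passes its speed limit or range.

## Working session

There is one attempt and no reset: what is moved stays moved. The work goes in short steps, Python scripts to look and compute and a shell command to move; the robot and the scene stay as the last step left them, time stands still between calls to the robot, and variables do not carry over. Pictures are saved under pics/ and viewed, at most 10 in all, crops included, and the job is handed in when it is done.

```bash
mkdir -p pics
cat > h.py <<'E'
import numpy as np, cv2
from plant import *
def ray(cam,px,z):
    """pixel -> world point at height z"""
    c=camera_info(cam);K=np.array([[c['fx'],0,c['cx']],[0,c['fy'],c['cy']],[0,0,1.]])
    u=cv2.undistortPoints(np.array([[px]],float),K,np.array(c['distortion'],float))[0,0]
    T=np.array(c['T']);d=T[:3,:3]@np.array([u[0],-u[1],-1]);o=T[:3,3]
    return o+d*(z-o[2])/d[2]
E
python3 - <<'E'
from h import *
s=state();print(s['time'],s['tool_pos'],s['tool_rot'],s['gripper_width'])
for cam in ['top','side']:
    p,d=grab_frame(cam);cv2.imwrite(f'pics/{cam}0.png',p)
    for t,z in [('board_grip',.068),('board_tab',.02),('coil_bar_end',.068)]:
        for r in pinpoint(cam,t)[:2]: print(cam,t,r['conf'],r['position'],ray(cam,r['position'],z).round(4))
    for t in ['board_table','board_grip']:
        for r in spot_in(cam,t)[:2]: print(cam,t,r)
E
```

```text
0.0 [ 0.18626112 -0.59595579  0.23003519] [-1.03792086e-03  9.88560468e-01  1.50821492e-01 -2.92425972e-05] 1.000753721199093
top board_tab 0.77 [382.8, 276.2] [ 0.406  -0.1565  0.02  ]
top coil_bar_end 0.67 [230.7, 216.8] [0.5467 0.1934 0.068 ]
top board_table {'box': [366.7, 206.6, 57.3, 62.4], 'conf': 0.74}
top board_grip {'box': [384.1, 227.8, 24.8, 17.1], 'conf': 0.53}
top board_grip {'box': [364.9, 207.1, 62.2, 60.8], 'conf': 0.36}
side board_grip 0.73 [316.3, 217.6] [ 0.4889 -0.1701  0.068 ]
side board_tab 0.87 [350.3, 239.5] [ 0.4051 -0.1545  0.02  ]
side coil_bar_end 0.57 [257.5, 306.5] [0.5405 0.1968 0.068 ]
side board_table {'box': [282.8, 206.9, 60.3, 40.8], 'conf': 0.94}
side board_grip {'box': [307.5, 209.8, 13.4, 15.3], 'conf': 0.49}
```

Run:
```python
import cv2,numpy as np
a=cv2.imread('pics/top0.png');b=cv2.imread('pics/side0.png')
A=cv2.resize(a[170:320,180:460],(780,418),interpolation=cv2.INTER_CUBIC)
B=cv2.resize(b[180:340,220:380],(400,400))
cv2.imwrite('pics/top0c.png',A)
from h import ray
for p in [(396.5,236.3),(384,228),(409,245)]: print(ray('top',p,.082))
```

```text
[ 0.49258864 -0.18293794  0.082     ]
[ 0.51189128 -0.15557443  0.082     ]
[ 0.47247908 -0.21014802  0.082     ]
```

View pics/top0c.png

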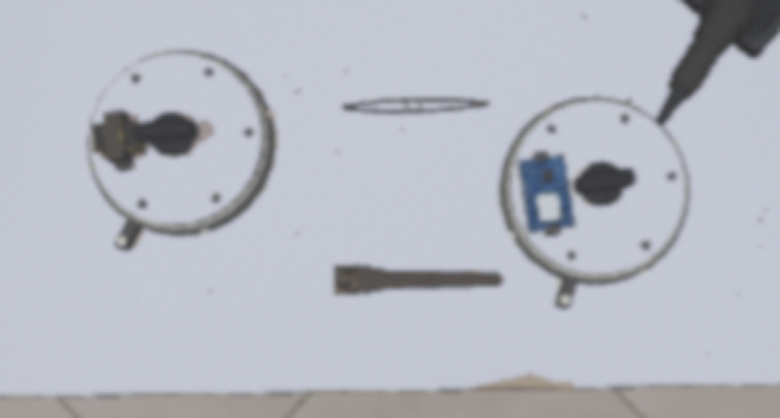

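The crop shows the board turntable at right (board left of its knob, tab at lower left, about full-image (383,276)) and the transformer one at left. A dark object at upper right needs identifying before I move.

View pics/top0.png

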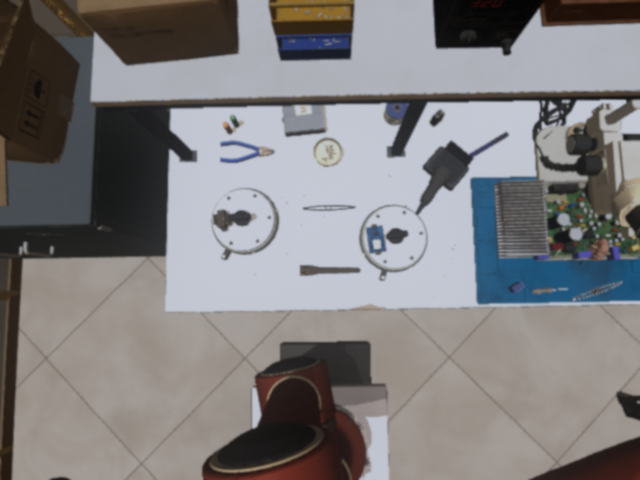

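View pics/side0.png

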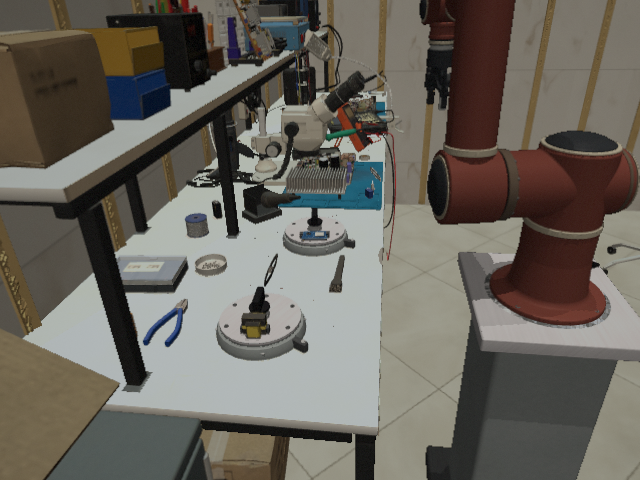

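The pictures show the clear corridor from the robot's side; the soldering iron in its stand (top view ~(420-470,150-213)) sits just behind-right of the board table. I'll check its height, then approach.

Run:
```python
from h import *
p,d=grab_frame('top');c=camera_info('top');T=np.array(c['T'])
v,u=np.mgrid[130:300,340:560];z=d[130:300,340:560]
n=cv2.undistortPoints(np.stack([u.ravel(),v.ravel()],1).astype(float)[:,None],np.array([[c['fx'],0,c['cx']],[0,c['fy'],c['cy']],[0,0,1.]]),np.array(c['distortion'],float))[:,0]
P=np.stack([n[:,0]*z.ravel(),-n[:,1]*z.ravel(),-z.ravel()],1)@T[:3,:3].T+T[:3,3]
P=P.reshape(170,220,3)
for (a,b) in [(418,213),(422,205),(428,195),(435,180),(447,165),(465,155),(490,143),(405,128),(520,220),(535,190),(396,236)]: print(a,b,P[b-130,a-340].round(3))
# table top points
m=(abs(P[...,2]-.032)<.005)&(abs(P[...,0]-.49)<.1)&(abs(P[...,1]+.18)<.1)
q=P[m];print(m.sum(),q.min(0),q.max(0))
(cx,r)=cv2.minEnclosingCircle(q[:,:2].astype(np.float32))[:2];print(cx,r)
m=(P[...,2]>.07)&(abs(P[...,0]-.49)<.05)&(abs(P[...,1]+.18)<.05);q=P[m];print('knob',m.sum(),q.mean(0),q.min(0),q.max(0))
```

```text
418 213 [ 0.541 -0.229  0.101]
422 205 [ 0.56  -0.24   0.096]
428 195 [ 0.582 -0.255  0.095]
435 180 [ 0.62  -0.275  0.083]
447 165 [ 0.674 -0.322  0.014]
465 155 [ 0.684 -0.353  0.061]
490 143 [ 0.728 -0.432  0.012]
405 128 [ 0.354 -0.211 -0.003]
520 220 [ 0.529 -0.475  0.053]
535 190 [ 0.594 -0.505  0.073]
396 236 [ 0.494 -0.182  0.08 ]
2414 [ 0.42425472 -0.25857463  0.02700495] [ 0.57199256 -0.113484    0.037     ]
(0.49797943234443665, -0.18581636250019073) 0.0741625726222992
knob 133 [ 0.49783809 -0.18516836  0.07978506] [ 0.48927839 -0.22775497  0.0733925 ] [ 0.53957348 -0.1621691   0.09775732]
```

```bash
python3 -m handwheel '[[[0.019,0.026,0,0,0,5.5],[0.019,0.026,0,0,0,5.5],[0.019,0.026,0,0,0,5.5],[0.019,0.026,0,0,0,5.5],[0.019,0.026,0,0,0,5.5],[0.019,0.026,0,0,0,5.5],[0.019,0.026,0,0,0,5.5],[0.019,0.026,0,0,0,5.5],[0.019,0.026,0,0,0,5.5],[0.019,0.026,0,0,0,5.5],[0.019,0.026,0,0,0,5.5],[0.019,0.026,0,0,0,5.5],[0.019,0.026,0,0,0,5.5],[0.019,0.026,0,0,0,5.5],[0.019,0.026,0,0,0,5.5],[0.019,0.026,0,0,0,5.5],[0,0,0,0,0,0],[0,0,0,0,0,0]]]' 1
```

```text
time: 2.15
tool_pos: [0.4909, -0.1794, 0.2314]
tool_rot: [0.0, 0.605, 0.796, -0.0]
contact_force: [-0.7, -1.0, 0.4]
gripper_width: 0.997
grasp_force: 0.0
```

Run:
```python
from h import *
p,d=grab_frame('wrist');cv2.imwrite('pics/w1.png',p)
for t,z in [('board_grip',.068),('board_tab',.02),('coil_bar_end',.068)]:
    for r in pinpoint('wrist',t)[:2]: print(t,r['conf'],r['position'],ray('wrist',r['position'],z).round(4))
s=state();print(s['time'],s['tool_pos'],s['tool_rot'],s['joint_pos'])
```

```text
board_grip 0.73 [322.2, 221.5] [ 0.4945 -0.1846  0.068 ]
2.35 [ 0.48986271 -0.1814648   0.23130492] [ 3.30904143e-05  6.07155612e-01  7.94582939e-01 -1.17917872e-04] [-4.97156028e-01 -1.95622273e-01  1.84863211e+00 -2.44059619e-04
  1.48855392e+00 -7.62980397e-01]
```

View pics/w1.png

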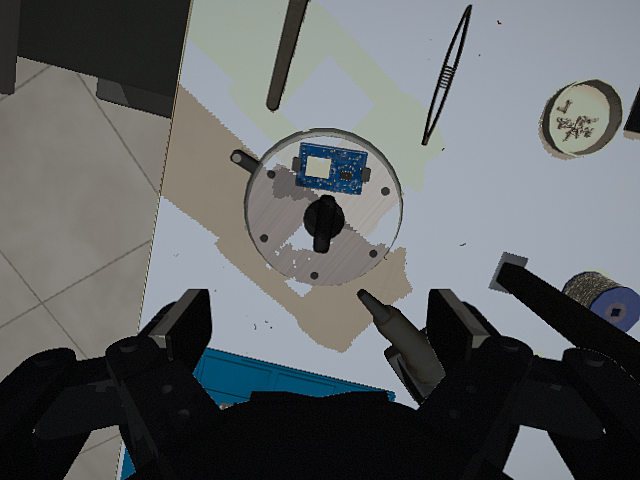

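The wrist view shows the board (332,168), knob (322,221), tab (243,160) and iron tip (360,293), as expected. Now for the bar direction and axis.

Run:
```python
from h import *
p,d=grab_frame('wrist')
s=state();q=s['tool_rot'];print('tool_y ang',np.degrees(2*np.arctan2(q[2],q[1]))-90, s['tool_pos'])
f=lambda px,z:ray('wrist',px,z)[:2]
print('board',f((332,168),.043),'circle',f((324,207.5),.025),'tab',f((243,160),.02))
c=camera_info('wrist');T=np.array(c['T'])
v,u=np.mgrid[170:280,280:370];z=d[170:280,280:370].ravel()
n=cv2.undistortPoints(np.stack([u.ravel(),v.ravel()],1).astype(float)[:,None],np.array([[c['fx'],0,c['cx']],[0,c['fy'],c['cy']],[0,0,1.]]),np.array(c['distortion'],float))[:,0]
P=np.stack([n[:,0]*z,-n[:,1]*z,-z],1)@T[:3,:3].T+T[:3,3]
Q=P[(P[:,2]>.074)&(P[:,2]<.09)];print(len(Q),Q[:,2].mean())
r=cv2.minAreaRect(Q[:,:2].astype(np.float32)*1000);print(r,Q.mean(0))
w=np.linalg.eigh(np.cov(Q[:,:2].T));print(np.degrees(np.arctan2(w[1][1,1],w[1][0,1]))%180,np.sqrt(w[0]*12))
```

```text
tool_y ang 15.226559063908638 [ 0.48986406 -0.18150411  0.23135103]
board [ 0.49143359 -0.14042715] circle [ 0.49530403 -0.18058646] tab [ 0.40790431 -0.15715281]
912 0.08110235192640822
((496.98553466796875, -184.3131866455078), (14.057506561279297, 48.075111389160156), 7.086759090423584) [ 0.49655978 -0.18290415  0.08110235]
97.09072037944706 [0.01372854 0.04665582]
```

```bash
python3 -m handwheel '[[[0.0035,-0.001,0,0,0,-4],[0.0035,-0.0015,0,0,0,-4],[0,0,-0.022,0,0,0],[0,0,-0.022,0,0,0],[0,0,-0.022,0,0,0],[0,0,-0.022,0,0,0],[0,0,-0.022,0,0,0],[0,0,-0.022,0,0,0],[0,0,-0.02,0,0,0],[0,0,-0.02,0,0,0],[0,0,0,0,0,0],[0,0,0,0,0,0],[0,0,0,0,0,0]]]' 1
python3 - <<'E'
from h import *
p,d=grab_frame('wrist');cv2.imwrite('pics/w2.png',p)
s=state();q=s['tool_rot'];print(s['time'],s['tool_pos'],np.degrees(2*np.arctan2(q[2],q[1]))-90)
E
```

```text
time: 3.48
tool_pos: [0.4979, -0.1839, 0.0606]
tool_rot: [0.001, 0.661, 0.751, 0.0]
contact_force: [-0.5, -0.5, 0.5]
gripper_width: 0.999
grasp_force: 0.0
3.5333 [ 0.49836005 -0.18405966  0.0611539 ] 7.3012840967328145
```

View pics/w2.png

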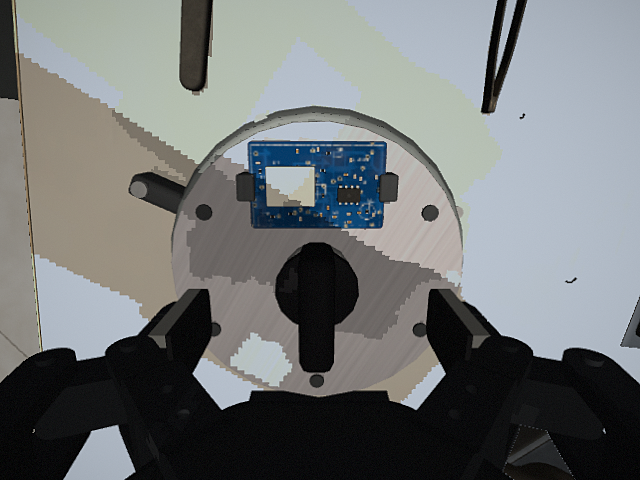

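The bar (317,243–372) stands vertical and centred between the pads (209 and 429), so I'll close on it.

```bash
python3 -m handwheel '[[[0,0,0,0,0,0],[0,0,0,0,0,0],[0,0,0,0,0,0],[0,0,0,0,0,0],[0,0,0,0,0,0],[0,0,0,0,0,0],[0,0,0,0,0,0],[0,0,0,0,0,0],[0,0,0,0,0,0],[0,0,0,0,0,0],[0,0,0,0,0,0],[0,0,0,0,0,0]]]' 0
```

```text
time: 4.53
tool_pos: [0.497, -0.1831, 0.0596]
tool_rot: [-0.001, 0.66, 0.751, -0.0]
contact_force: [-4.1, 0.9, 6.0]
gripper_width: 0.146
grasp_force: 59.4
```

```bash
python3 -m handwheel '[[[0,0,0.003,0,0,0],[0,0,0.003,0,0,0],[0,0,0.003,0,0,0],[0,0,0.003,0,0,0],[0,0,0.003,0,0,0],[0,0,0,0,0,0],[0,0,0,0,0,0],[0,0,0,0,0,0]]]'
```

```text
time: 5.2
tool_pos: [0.497, -0.1831, 0.0747]
tool_rot: [-0.0, 0.66, 0.751, -0.0]
contact_force: [-4.9, -0.6, 1.7]
gripper_width: 0.148
grasp_force: 59.3
```

```bash
python3 -m handwheel '[[[0,0,0,0,0,5],[0,0,0,0,0,5],[0,0,0,0,0,5],[0,0,0,0,0,5],[0,0,0,0,0,0],[0,0,0,0,0,0]]]'
python3 - <<'E'
from h import *
s=state();print(s['ft_torque'],s['contact_force'])
p,d=grab_frame('wrist');cv2.imwrite('pics/w3.png',p)
E
```

```text
time: 5.7
tool_pos: [0.4965, -0.1832, 0.0744]
tool_rot: [-0.001, 0.52, 0.854, -0.001]
contact_force: [-6.9, -1.1, 1.4]
gripper_width: 0.145
grasp_force: 59.4
[-0.32464775  0.99960913  0.0230207 ] [-6.90013774 -1.05028241  1.38804093]
```

View pics/w3.png

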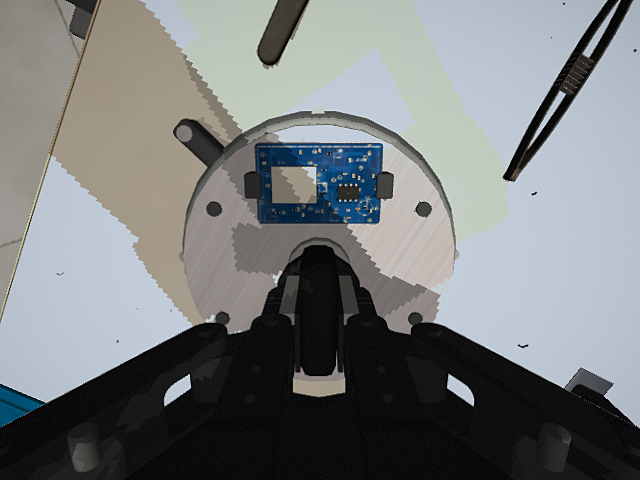

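The board has turned with the gripper (still upright in the frame) and the torque is low. I'll carry on with the remaining ~45°.

```bash
python3 -m handwheel '[[[-0.001,0,0,0,0,5],[0,0,0,0,0,5],[0,0,0,0,0,5],[0,0,0,0,0,5],[0,0,0,0,0,5],[0,0,0,0,0,5],[0,0,0,0,0,5],[0,0,0,0,0,5],[0,0,0,0,0,5],[0,0,0,0,0,0],[0,0,0,0,0,0],[0,0,0,0,0,0]]]'
python3 - <<'E'
from h import *
s=state();print(s['ft_torque'],s['contact_force']);q=s['tool_rot'];print(s['tool_pos'],'bar', (np.degrees(2*np.arctan2(q[2],q[1])))%180)
p,d=grab_frame('wrist');cv2.imwrite('pics/w4.png',p)
for r in pinpoint('wrist','board_tab'): 
    t=ray('wrist',r['position'],.02); print(r,t,np.degrees(np.arctan2(t[1]+.184,t[0]-.497)))
E
```

```text
time: 6.75
tool_pos: [0.4956, -0.184, 0.0744]
tool_rot: [-0.001, 0.153, 0.988, -0.001]
contact_force: [-5.9, -5.6, 0.1]
gripper_width: 0.148
grasp_force: 59.1
[-0.658381    0.90173134  0.02163088] [-5.87236286 -5.6376335   0.13923001]
[ 0.49562974 -0.18402439  0.0744487 ] bar 162.36680153740326
{'position': [318.1, 74.8], 'conf': 0.86} [ 0.40353218 -0.15478317  0.02      ] 162.64143276860258
```

View pics/w4.png

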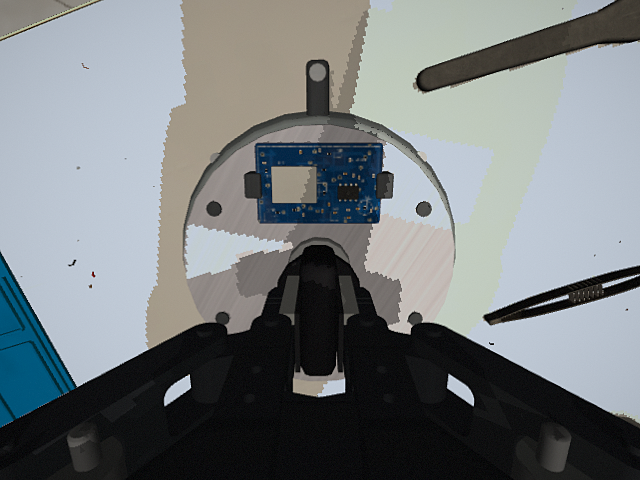

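The board (319,182) is centred on the tab (318,72). Pushing down.

```bash
python3 -m handwheel '[[[0,0,-0.003,0,0,0],[0,0,-0.003,0,0,0],[0,0,-0.003,0,0,0],[0,0,-0.003,0,0,0],[0,0,-0.003,0,0,0],[0,0,-0.001,0,0,0],[0,0,0,0,0,0],[0,0,0,0,0,0],[0,0,0,0,0,0]]]'
```

```text
time: 7.6
tool_pos: [0.4957, -0.1841, 0.0596]
tool_rot: [-0.001, 0.153, 0.988, -0.001]
contact_force: [-9.0, -3.3, 6.2]
gripper_width: 0.147
grasp_force: 60.2
```

```bash
python3 -m handwheel '[[[0,0,-0.001,0,0,0],[0,0,-0.001,0,0,0],[0,0,0,0,0,0],[0,0,0,0,0,0]]]'
```

```text
time: 7.93
tool_pos: [0.4959, -0.1841, 0.0595]
tool_rot: [-0.001, 0.153, 0.988, -0.001]
contact_force: [-14.3, -0.8, 17.6]
gripper_width: 0.151
grasp_force: 61.8
```

The knob is at its bottom stop: force rose with no travel. Relieving, then opening and retreating.

```bash
python3 -m handwheel '[[[0,0,0.001,0,0,0]]]' && python3 -m handwheel '[[[0,0,0,0,0,0],[0,0,0,0,0,0],[0,0,0,0,0,0],[0,0,0,0,0,0],[0,0,0,0,0,0],[0,0,0,0,0,0],[0,0,0,0,0,0],[0,0,0,0,0,0],[0,0,0,0,0,0],[0,0,0,0,0,0],[0,0,0,0,0,0],[0,0,0,0,0,0]]]' 1 && python3 -m handwheel '[[[0,0,0.01,0,0,0],[0,0,0.02,0,0,0],[0,0,0.02,0,0,0],[0,0,0.025,0,0,0],[0,0,0.025,0,0,0],[0,0,0.025,0,0,0],[0,0,0.025,0,0,0],[0,0,0.02,0,0,0],[0,0,0,0,0,0],[0,0,0,0,0,0]]]'
python3 - <<'E'
from h import *
p,d=grab_frame('wrist');cv2.imwrite('pics/w5.png',p)
c=camera_info('wrist');T=np.array(c['T'])
v,u=np.mgrid[160:290,260:390];z=d[160:290,260:390].ravel()
n=cv2.undistortPoints(np.stack([u.ravel(),v.ravel()],1).astype(float)[:,None],np.array([[c['fx'],0,c['cx']],[0,c['fy'],c['cy']],[0,0,1.]]),np.array(c['distortion'],float))[:,0]
P=np.stack([n[:,0]*z,-n[:,1]*z,-z],1)@T[:3,:3].T+T[:3,3]
Q=P[(P[:,2]>.07)&(P[:,2]<.11)];print(len(Q),np.percentile(Q[:,2],[10,50,90]))
print(cv2.minAreaRect(Q[:,:2].astype(np.float32)*1000))
E
```

```text
time: 8.02
tool_pos: [0.4958, -0.1841, 0.0596]
tool_rot: [-0.001, 0.153, 0.988, -0.001]
contact_force: [-11.0, -2.5, 7.0]
gripper_width: 0.152
grasp_force: 60.3
time: 9.02
tool_pos: [0.4964, -0.183, 0.0573]
tool_rot: [-0.0, 0.153, 0.988, 0.0]
contact_force: [0.0, 0.1, 0.9]
gripper_width: 1.001
grasp_force: 0.0
time: 9.85
tool_pos: [0.4971, -0.1834, 0.2295]
tool_rot: [0.002, 0.153, 0.988, -0.001]
contact_force: [0.5, 0.4, 0.2]
gripper_width: 1.0
grasp_force: 0.0
986 [0.07731955 0.07954209 0.08090674]
((510.91741943359375, -194.6387939453125), (25.505266189575195, 84.52977752685547), 54.123313903808594)
```

View pics/w5.png

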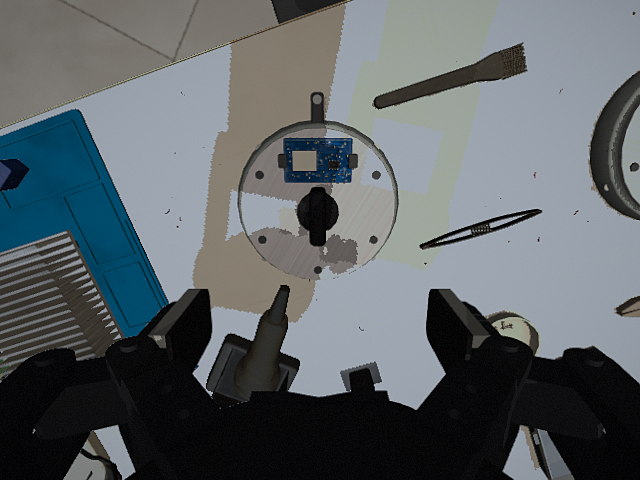

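The knob top is at about 80 mm, so it is pushed in. The board (318,161) stands at the tab (318,100), and the gripper is clear.

```bash
python3 -c "
from plant import job_done; print(job_done())"
```

```text
the job is handed in; nothing more can be done
None
```

I turned the circuit-board turntable counter-clockwise to its pointer tab, pushed the knob back down to its stop so it locks, and let go; the transformer turntable was not touched, and I handed the job in at about 10 s.

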